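# Set the tote divider and stow the long fire bar

## Task

The blue tote's two bays are too alike: the long terracotta fire bar lying on the bench fits in neither. Slide the tote's yellow divider towards the short fire bar until the empty bay is long enough for the long bar, still leaving the short one its room, then lay the long bar gently, flat and lengthwise, in that bay. Both bars must end lying lengthwise on the tote's floor, one on each side of the divider.

Things in the scene. Friction and masses are not known exactly. Their poses are not given: they have to be found in the camera images.
- tote: Blue open-topped tote, fastened to the bench, 362 mm long, 122 mm wide, 50 mm high; walls and floor 6 mm thick, so inside 350 x 110 mm. Origin: centre of its underside, on the bench; y axis along its length, x across it, z up. One bay holds the short fire bar, the other is empty but for a flat blank paper label on its floor; which end is which varies.
- divider (a joint): Position of the yellow divider along the tote's y axis, in m: 0 at the tote's middle, end stops at -0.085 and +0.085. It starts within 0.02 of the middle. It slides stiffly (about 2.5 N) and stays where it is left. The divider is a panel across the tote, 8 mm thick, its top 52 mm above the bench; at 0 each bay is 171 mm long.
- divider_tab (a point): Centre of the divider's upright grip tab, half-way up the tab: the tab stands on the middle of the panel, 40 mm across the tote, 12 mm thick along the tote's length, from 51 to 95 mm above the bench (this point at 73 mm). Axes as the tote's. Grip it across its thickness, along the tote's y.
- long_bar_mid (a point): Centre, half-way up, of the long fire bar: loose, red-brown terracotta, 200 mm long (its x axis), about 0.3 kg; square heads 36 x 36 mm, 22 mm long at both ends and a thinner middle 28 x 28 mm, which runs 4 mm clear of the ground. Lies on the bench at the robot's right, beside a cream-white kiln post (140 mm) and a pale wooden batten (230 mm) whose places vary; centre 18 mm above what it lies on.
- short_bar_mid (a point): Centre, half-way up, of the short fire bar: same shape and colour as the long one but 80 mm long (its x axis), about 0.13 kg; lies loose on the tote's floor in one bay, near the tote's end and roughly lengthwise, its centre 107 to 128 mm from the tote's middle.
Mind the look-alikes: they are no part of the job. What is meant by the part that bears long_bar_mid is not turquoise, and is the larger of those in its own colour.

How it is judged:
On the way:
1. the divider has been slid towards the short bar, so that the empty bay is at least 200 mm long (((value of joint divider above 0.029 m and y of short_bar_mid in the frame of tote above 0 m) or (value of joint divider below -0.029 m and y of short_bar_mid in the frame of tote below 0 m))), for 0.2 s.
At the end, for the whole second after the job is handed in: Both fire bars lie at rest on the tote's floor (centres 15 to 34 mm above the tote's underside, within 45 mm of its lengthwise mid-line), lengthwise within about 15 degrees, the long bar on one side of the divider and the short bar on the other, the divider at rest (x of long_bar_mid in the frame of tote between -0.045 and 0.045 m and z of long_bar_mid in the frame of tote between 0.015 and 0.034 m and y of long_bar_mid in the frame of tote between -0.175 and 0.175 m and angle between the x axis of each of long_bar_mid, short_bar_mid and the y axis of tote, either way round below 0.26 rad and x of short_bar_mid in the frame of tote between -0.045 and 0.045 m and z of short_bar_mid in the frame of tote between 0.015 and 0.034 m and y of short_bar_mid in the frame of tote between -0.175 and 0.175 m and ((y of long_bar_mid in the frame of divider_tab above 0.09 m and y of short_bar_mid in the frame of divider_tab below -0.035 m) or (y of long_bar_mid in the frame of divider_tab below -0.09 m and y of short_bar_mid in the frame of divider_tab above 0.035 m)) and linear speed of each of long_bar, short_bar below 0.02 m/s and velocity of joint divider between -0.01 and 0.01 m/s); the robot touches nothing.
It fails at once if the long bar is dropped into the tote (moving faster than 0.6 m/s inside it, as after a fall of 2 cm or more) (linear speed of long_bar above 0.6 m/s and z of long_bar_mid in the frame of tote below 0.055 m and x of long_bar_mid in the frame of tote between -0.06 and 0.06 m and y of long_bar_mid in the frame of tote between -0.18 and 0.18 m).
It also fails if it takes over 51 s, if anything falls off the work surface, if the arm or the gripper's body presses on something with over 40 N, if the wrist force passes 120 N, or if a joint passes its speed limit or range.

## Robot

A 7-joint arm with a two-finger parallel gripper is mounted at the origin on the work surface. World frame = base frame: x ahead of the robot, y to its left, z up, the work surface at z = 0. Lengths are in m, angles in rad, forces in N, time in s.
With the tool pointing down it reaches from about 0.425 to 0.875 m from the base axis. Payload 4.7 kg.
Tool frame: the origin (TCP) lies midway between the tips of the shut fingers; the grasp point (between the pads) lies 19 mm behind it; x points along the fingers, z is the direction in which the jaws open and shut, and the axes are right-handed (so a half turn about x gives the same grasp; the last joint's range is limited). The gripper opens to 87 mm and grips with 3 to 60 N. Pads are 19 mm wide; open, the fingers measure 117 mm over their backs; the gripper's body (75 mm by 190 mm) begins 51 mm behind the grasp point.
Start: joints at [-1.326, 0.321, -0.07, 1.45, 0.023, 1.371, -0.057], TCP at [0.149, 0.633, 0.223] pointing down, gripper open.
Joint ranges: [-2.86, 2.86], [-0.3, 2.09], [-1.38, 1.24], [0.06, 2.45], [-1.56, 4.7], [0.09, 2.05], [-2.69, 2.69]. Speed limits (rad/s): [2.57, 2.57, 3.14, 3.14, 3.14, 3.14, 3.14].

## Interface

Orientations are given as a rotation vector (axis times angle).
In Python, from bench import ctrl, vision, close_job gives the robot as it stands. The module is installed in compiled form; this text tells all that it offers.
- The arm moves only by the tool servo_tool, never from a script. Its argument "commands" is a list that holds one entry, the list of rows, each a list of 7 numbers: the turn, a rotation vector about the tool's x, y, z in degrees, then the shift along the tool's x, y, z in mm, then the finger opening in mm, from 0 to 87. In form: [[[wx, wy, wz, x, y, z, grip], ...]]. A call has 1 to 5 rows; each row is the pose to reach, as a shift and turn from the pose commanded when the call began, along the tool's axes at that moment; what a row does not reach only later rows make up. A row lasts 1/8 s, in which the tool goes at most 62.5 mm and 10.7 degrees, less where a joint would pass 70% of its speed; a pose out of reach is approached as far as the arm can. A call with a gripper value outside its range is refused whole. The fingers move at their own pace and stop on an object; "newtons" is the grip in N (left out, the last holds). Time passes only in rows, so rows that repeat a pose let the fingers close. It gives the time, the measured TCP pose, the force and the opening at its end, in the units of the state.
- ctrl.get_state(): the state, without advancing time (a new reading comes with each control period).
- vision.get_image(name): name is "side" or "top" or "wrist"; returns the picture (400x640x3 uint8, red, green, blue); there is no depth.
- vision.camera_info(name): a dict with "fov_y" (degrees; the focal length in pixels is half the picture's height over the tangent of half this angle, whatever the lens; pixels are square), "cx", "cy" (the principal point, pixels), "pose" (4x4, takes a point from camera to world coordinates). Camera axes: x right, y down, z forward; pixel columns grow to the right and rows downward; lengths in m; the calibration is good to about 2 mm. A picture is of the moment at which its call begins: read the wrist's pose just before it. camera_info takes no time and is no camera call; for the wrist camera it gives the pose at the moment of the call.
- close_job(): hands the job in, once; it reports no verdict.
The state is a dict: "time": time; "joint_positions": joint angles; "qd": joint speeds; "joint_torque": joint torques, N m; "position": TCP position; "tool_rot": TCP orientation; "ft_force": force on the tool from outside, world axes, zero at the start; "torque": the same for the moment, N m; "grip_width": opening from 0.0 (shut) to 1.0 (fully open).
Only numpy, scipy, OpenCV 4.12 (cv2) and the standard library are available. Lean on these libraries where they do the work, as an engineer would, in place of code of your own. Each camera call takes 0.05 s, during which the arm holds its last target. There are 200 camera calls.

## Working session

There is one attempt and no reset: what is moved stays moved. The work goes in short steps, Python scripts to look and compute and a tool call to move; the robot and the scene stay as the last step left them, time stands still between calls to the robot, and variables do not carry over. Pictures are saved under pics/ and viewed, about 8 in all and at most 12, crops included, and the job is handed in when it is done.

Besides the shell and the picture viewer there is one more tool, called in YAML: its name, and indented under it one key for each argument. servo_tool: Moves the arm, as the interface text tells. Its arguments: {"type":"object","properties":{"commands":{"type":"array"},"newtons":{"type":"number"}},"required":["commands"]}

```bash
mkdir -p pics
python3 - <<'E'
from bench import ctrl, vision
import cv2,numpy as np
s=ctrl.get_state();print(s)
for n in("top","side"):
    im=vision.get_image(n);cv2.imwrite(f"pics/{n}0.png",im[...,::-1]);c=vision.camera_info(n);print(n,c)
print(vision.camera_info("wrist"))
a=cv2.imread("pics/top0.png");
E
```

```text
{'time': 0.0, 'joint_positions': array([-1.32589905,  0.32178347, -0.07008319,  1.45167923,  0.02259383,
        1.37081551, -0.05688356]), 'qd': array([6.38370134e-04, 2.39779925e-05, 1.00484664e-05, 1.32800922e-04,
       1.02184459e-03, 5.16513124e-04, 7.90467350e-04]), 'joint_torque': array([-3.56591645e-04, -4.91266072e+01, -4.04022820e-01, -3.12536967e+01,
       -6.38732314e-02,  4.33907867e-02,  1.69855557e-04]), 'position': array([0.14860925, 0.63220578, 0.22148507]), 'tool_rot': array([-1.03881056,  1.31102266,  1.03671849]), 'ft_force': array([-0.27473209,  0.10859306, -0.05211886]), 'torque': array([-0.01260076, -0.03919407,  0.01049983]), 'grip_width': 0.9995125126962705}
top {'fov_y': 51.05957211146522, 'cx': 324.2926889812844, 'cy': 195.3536106065947, 'pose': array([[ 5.70453283e-03, -9.84632031e-01,  1.74548620e-01,
         2.97363229e-01],
       [-9.99618311e-01, -8.96476585e-04,  2.76121112e-02,
        -4.46764324e-02],
       [-2.70312904e-02, -1.74639511e-01, -9.84261322e-01,
         1.02946399e+00],
       [ 0.00000000e+00,  0.00000000e+00,  0.00000000e+00,
         1.00000000e+00]])}
side {'fov_y': 50.55838881371275, 'cx': 322.8852939685812, 'cy': 204.22449339638396, 'pose': array([[ 0.98332564, -0.12119773,  0.1355795 ,  0.30977056],
       [-0.18127944, -0.71246808,  0.67788421, -0.84081575],
       [ 0.01443804, -0.6911587 , -0.72255879,  0.94186526],
       [ 0.        ,  0.        ,  0.        ,  1.        ]])}
{'fov_y': 62.66571413477684, 'cx': 320.04588738696646, 'cy': 199.16825025672435, 'pose': array([[ 0.22935806,  0.94078957,  0.24961943,  0.08039098],
       [ 0.97333916, -0.22105457, -0.06120258,  0.64758387],
       [-0.00239923,  0.25700167, -0.96640798,  0.38381714],
       [ 0.        ,  0.        ,  0.        ,  1.        ]])}
```

View pics/top0.png

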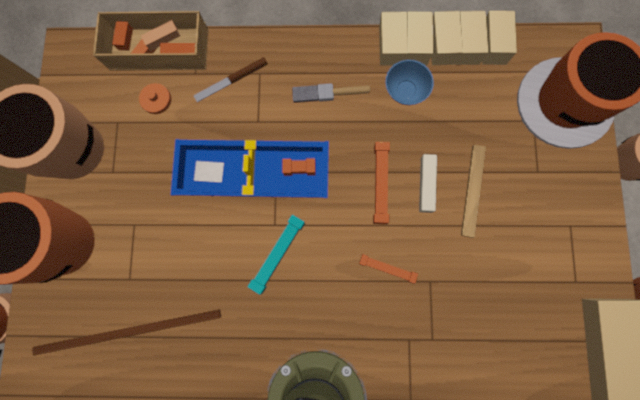

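View pics/side0.png

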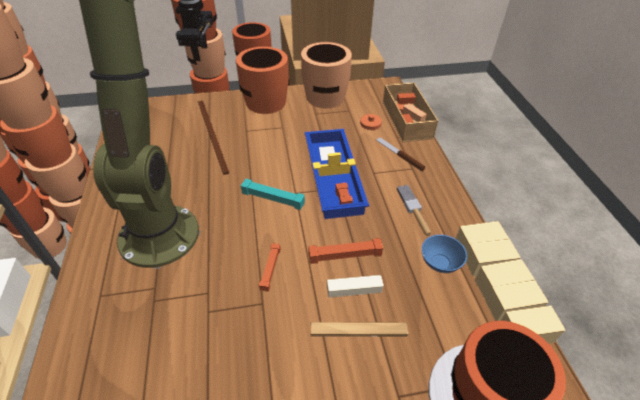

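Candidates for the long bar (top view): 
- terracotta bar at (382,182), with square heads, the largest. 
- Smaller terracotta bar at (388,269). 
- Turquoise bar at (277,254). 
- Short bar in the tote at (299,166). 
- Dark rod at (128,332) and offcuts in the crate at (160,40). 

I choose (382,182). The tote is at about (250,169), with the divider at (249,167) and the short bar on the right (−y world) side.

```bash
cat > h.py <<'E'
import numpy as np,cv2
from scipy.spatial.transform import Rotation as R
def ray(ci,px,z,h=400):
    f=h/2/np.tan(np.radians(ci["fov_y"]/2)); px=np.atleast_2d(px).astype(float)
    d=np.c_[(px[:,0]-ci["cx"])/f,(px[:,1]-ci["cy"])/f,np.ones(len(px))]@ci["pose"][:3,:3].T
    o=ci["pose"][:3,3]; return o+d*((z-o[2])/d[:,2])[:,None]
def proj(ci,p,h=400):
    f=h/2/np.tan(np.radians(ci["fov_y"]/2)); q=(np.atleast_2d(p)-ci["pose"][:3,3])@ci["pose"][:3,:3]
    return np.c_[q[:,0]/q[:,2]*f+ci["cx"],q[:,1]/q[:,2]*f+ci["cy"]]
def blobs(im,lo,hi,amin=60):  # im BGR; hue mask blobs
    m=cv2.inRange(cv2.cvtColor(im,cv2.COLOR_BGR2HSV),lo,hi)
    cs,_=cv2.findContours(m,cv2.RETR_EXTERNAL,cv2.CHAIN_APPROX_NONE)
    return sorted([c for c in cs if cv2.contourArea(c)>amin],key=cv2.contourArea,reverse=True)
COL=dict(terra=((3,150,110),(11,255,255)),blue=((108,150,60),(125,255,255)),yellow=((22,150,120),(32,255,255)))
def rect(ci,c,z):
    w=ray(ci,c[:,0,:],z)[:,:2].astype(np.float32)
    (x,y),(a,b),t=cv2.minAreaRect(w)
    if a<b: a,b,t=b,a,t+90
    return np.round([x,y,a,b],4),round((t+90)%180-90,1)
E
python3 - <<'E'
from h import *
from bench import vision,ctrl
for n in("top","side"):
    im=cv2.imread(f"pics/{n}0.png");ci=vision.camera_info(n)
    for k,z in(("terra",.036),("blue",.05),("yellow",.052)):
        for c in blobs(im,*COL[k]):
            x,y,w,h=cv2.boundingRect(c); print(n,k,(x,y,w,h),rect(ci,c,z))
im=cv2.imread("pics/top0.png")[120:300,160:500];cv2.imwrite("pics/crop.png",cv2.resize(im,None,fx=2.3,fy=2.3,interpolation=cv2.INTER_CUBIC))
E
```

```text
top terra (0, 192, 77, 92) (array([0.3826, 0.6747, 0.2234, 0.1869]), 8.2)
top terra (567, 32, 73, 78) (array([ 0.7934, -0.7109,  0.2044,  0.176 ]), -7.0)
top terra (373, 142, 17, 82) (array([ 0.5073, -0.1539,  0.1998,  0.0367]), -1.6)
top terra (139, 83, 32, 30) (array([0.7261, 0.4193, 0.0779, 0.075 ]), 45.5)
top terra (359, 254, 59, 30) (array([ 0.3006, -0.1668,  0.1379,  0.0249]), 70.9)
top terra (283, 159, 32, 14) (array([0.5473, 0.0468, 0.0761, 0.0328]), -89.4)
top terra (160, 42, 35, 11) (array([0.8648, 0.3689, 0.0903, 0.0282]), 89.5)
top terra (112, 21, 16, 24) (array([0.9076, 0.5234, 0.0671, 0.0333]), -3.4)
top terra (132, 40, 16, 13) (array([0.8616, 0.4629, 0.0396, 0.0299]), -29.8)
top blue (254, 141, 74, 56) (array([0.537 , 0.0641, 0.1752, 0.135 ]), 88.9)
top blue (171, 140, 76, 56) (array([0.5402, 0.2617, 0.1775, 0.1352]), 89.1)
top yellow (243, 140, 13, 32) (array([0.5689, 0.1655, 0.0777, 0.027 ]), -0.3)
top yellow (243, 175, 10, 19) (array([0.498 , 0.1669, 0.0444, 0.0216]), 2.1)
side terra (233, 23, 56, 91) (array([0.3773, 0.9039, 0.7991, 0.2219]), -88.9)
side terra (464,
[... 553 characters left out ...]
de terra (336, 184, 16, 19) (array([0.5499, 0.0472, 0.0791, 0.0324]), -88.6)
side terra (202, 0, 13, 15) (array([0.1422, 1.5326, 0.1966, 0.0616]), -89.3)
side terra (23, 47, 17, 24) (array([-0.6094,  1.0755,  0.2417,  0.0408]), -65.0)
side terra (398, 93, 18, 6) (array([0.9115, 0.5377, 0.0684, 0.0362]), -9.1)
side terra (78, 146, 12, 29) (array([-0.2512,  0.3387,  0.1598,  0.0157]), -67.8)
side terra (207, 22, 9, 18) (array([0.1577, 1.2445, 0.1868, 0.0372]), 84.6)
side blue (314, 166, 54, 51) (array([0.5396, 0.0457, 0.2034, 0.1336]), 89.1)
side blue (306, 129, 46, 34) (array([0.5441, 0.2613, 0.1699, 0.1333]), 88.9)
side yellow (314, 153, 41, 22) (array([0.545 , 0.1665, 0.1311, 0.0928]), 5.0)
```

View pics/crop.png

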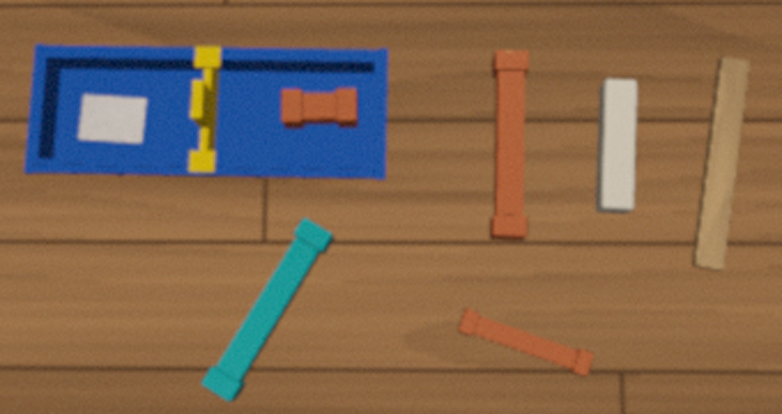

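```bash
cat >> h.py <<'E'
def go(s,p,zdir=None):
    """shift in tool mm and turn deg to TCP p, tool x down, tool z along zdir (nearest of +-)"""
    R0=R.from_rotvec(s["tool_rot"]); sh=R0.inv().apply(np.array(p)-s["position"])*1000
    if zdir is None: t=np.zeros(3)
    else:
        z=np.array([*zdir,0.])/np.hypot(*zdir); x=np.array([0,0,-1.])
        t=min((np.degrees((R0.inv()*R.from_matrix(np.c_[x,np.cross(k*z,x),k*z])).as_rotvec()) for k in(1,-1)),key=np.linalg.norm)
    print("turn",t.round(1),"shift",sh.round(0))
E
python3 - <<'E'
from h import *
from bench import vision,ctrl
s=ctrl.get_state();print(R.from_rotvec(s["tool_rot"]).as_matrix().round(3))
ci=vision.camera_info("side")
print("pot bases",ray(ci,[(265,108),(327,103)],0)); 
t=vision.camera_info("top")
print("pot rims top cam z=.15", ray(t,[(93,235),(103,150),(70,130)],.15),ray(t,[(93,235),(103,150)],.0))
go(s,(.51,.166,.25),(0.017,1)); go(s,(.149,.633,.3))
print(proj(ci,[[.545,.166,.052]]))
E
```

```text
[[-0.    -0.973  0.229]
 [-0.002  0.229  0.973]
 [-1.    -0.    -0.002]]
pot bases [[0.35742615 0.59406272 0.        ]
 [0.60405434 0.58987768 0.        ]]
pot rims top cam z=.15 [[0.36710056 0.47242209 0.15      ]
 [0.55459866 0.46943896 0.15      ]
 [0.60101325 0.54885922 0.15      ]] [[0.37899485 0.56061761 0.        ]
 [0.59847234 0.55712567 0.        ]]
turn [-12.3  -0.1  -0. ] shift [ -28. -458. -371.]
turn [0. 0. 0.] shift [-78.  -0.   1.]
[[334.09988718 163.41640832]]
```

servo_tool:
  commands:
    - [[0,0,0,-20,-36,-38,87],[0,0,0,-40,-72,-76,87],[0,0,0,-40,-110,-114,87],[-4,0,0,-40,-150,-150,87],[-8,0,0,-40,-195,-190,87]]

```text
time: 0.72
position: [0.2955, 0.4017, 0.2623]
tool_rot: [-1.144, 1.25, 1.144]
ft_force: [0.9, 0.6, 0.0]
grip_width: 1.001
```

servo_tool:
  commands:
    - [[-4,0,0,0,-50,-30,87],[-4,0,0,0,-100,-65,87],[-4,0,0,0,-150,-100,87],[-4,0,0,0,-200,-140,87],[-4,0,0,0,-230,-160,87]]

```text
time: 1.35
position: [0.5115, 0.2193, 0.2623]
tool_rot: [-1.191, 1.222, 1.19]
ft_force: [-0.5, 0.0, -0.6]
grip_width: 0.997
```

Run:
```python
from h import *
from bench import vision,ctrl
s=ctrl.get_state();print(s["position"],s["time"]);go(s,(.545,.166,.2),(0.017,1))
ci=vision.camera_info("wrist");im=vision.get_image("wrist")[...,::-1];cv2.imwrite("pics/w1.png",im);np.save("w1.npy",ci["pose"])
im=np.ascontiguousarray(im)
for k,z in(("terra",.042),("blue",.05),("yellow",.052)):
    for c in blobs(im,*COL[k]):
        print(k,cv2.boundingRect(c),rect(ci,c,z))
```

```text
[0.51147718 0.21934355 0.26233773] 1.35
turn [-0.5 -0.1  0. ] shift [ 62. -35. -52.]
blue (282, 139, 154, 112) (array([0.5401, 0.2605, 0.175 , 0.1345]), 89.1)
blue (106, 142, 164, 112) (array([0.538 , 0.0651, 0.1803, 0.1355]), 88.5)
```

View pics/w1.png

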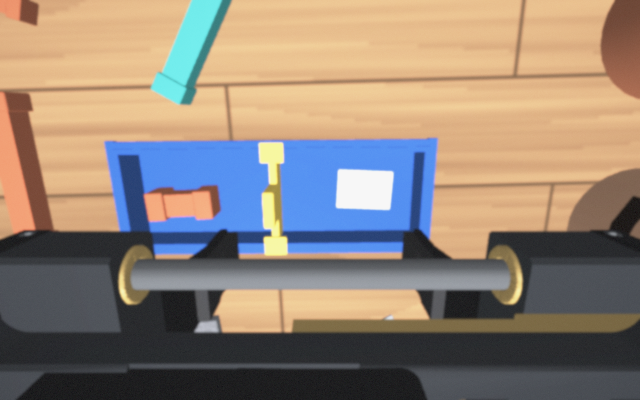

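The wrist picture shows the tote from (107,142) to (436,250), the divider at column ~272, the short bar at (181,204) on the left (−y) side, and the label at (365,190).

Run:
```python
from h import *
from bench import vision
ci=vision.camera_info("wrist");print(ci["pose"].round(3)[:3,3])
print("rim near L,R; far L,R",ray(ci,[(107,142),(436,139),(130,252),(432,250)],.05).round(4)[:,:2])
print("same at 0",ray(ci,[(107,142),(436,139)],.0).round(4)[:,:2])
im=cv2.imread("pics/w1.png")
for c in blobs(im,*COL["blue"]):
    a=cv2.approxPolyDP(cv2.convexHull(c),4,True)[:,0];print(a.tolist(),ray(ci,a,.05)[:,:2].round(3).tolist())
hs=cv2.cvtColor(im,cv2.COLOR_BGR2HSV)
print(hs[153,270],hs[210,268],hs[246,276],hs[205,181],hs[203,154])
for nm,lo,hi,z in(("y",(20,80,120),(33,255,255),.052),("t",(0,90,90),(14,255,255),.042)):
    for c in blobs(im,lo,hi):print(nm,cv2.boundingRect(c),rect(ci,c,z))
print("ears",ray(ci,[(258,153),(284,153),(264,246),(288,246)],.052).round(4)[:,:2])
print("tab top",ray(ci,[(262,193),(275,193),(262,227),(275,227)],.095).round(4)[:,:2])
```

```text
[0.444 0.217 0.424]
rim near L,R; far L,R [[ 0.4707 -0.0261]
 [ 0.4788  0.3448]
 [ 0.6053 -0.0245]
 [ 0.6136  0.348 ]]
same at 0 [[ 0.4742 -0.0586]
 [ 0.4834  0.3618]]
[[435, 140], [427, 237], [402, 250], [289, 250], [284, 231], [284, 142]] [[0.48, 0.344], [0.596, 0.341], [0.613, 0.311], [0.608, 0.172], [0.583, 0.168], [0.477, 0.174]]
[[256, 142], [266, 165], [269, 232], [261, 251], [154, 252], [121, 231], [106, 143]] [[0.476, 0.142], [0.502, 0.152], [0.584, 0.149], [0.609, 0.138], [0.606, 0.005], [0.578, -0.03], [0.472, -0.027]]
[ 30  90 247] [ 30  87 247] [ 30  83 247] [ 11 121 245] [ 11 122 245]
y (294, 315, 343, 16) (array([0.7162, 0.3941, 0.4424, 0.0225]), 88.4)
y (261, 144, 26, 112) (array([0.5461, 0.1582, 0.1356, 0.0269]), -2.4)
y (490, 247, 33, 58) (array([0.6503, 0.4426, 0.0832, 0.0371]), 10.4)
y (118, 247, 33, 58) (array([ 0.6368, -0.0251,  0.0837,  0.0373]), -13.9)
t (0, 84, 207, 156) (array([ 0.4983, -0.0521,  0.2727,  0.1793]), 89.4)
t (156, 0, 484, 140) (array([0.4214, 0.2927, 0.5419, 0.1221]), -81.7)
t (430, 159, 210, 100) (array([0.5695, 0.4668, 0.2366, 0.1253]), 87.9)
t (144, 187, 75, 33) (array([0.5471, 0.0444, 0.0886, 0.038 ]), -89.2)
t (0, 0, 85, 27) (array([ 0.3362, -0.0723,  0.0914,  0.0245]), 88.1)
t (498, 137, 142, 14) (array([0.4909, 0.4993, 0.1604, 0.0111]), -88.5)
t (238, 254, 165, 5) (array([0.6213, 0.2099, 0.2073, 0.0055]), 88.3)
t (214, 291, 77, 42) (array([0.7055, 0.1149, 0.0957, 0.0634]), -83.6)
t (427, 134, 44, 19) (array([0.487 , 0.3609, 0.0543, 0.0182]), 70.6)
t (0, 51, 37, 9) (array([ 0.3752, -0.1098,  0.04  ,  0.0076]), -89.6)
t (605, 128, 35, 9) (array([0.4778, 0.5582, 0.0385, 0.0087]), -89.4)
t (155, 256, 37, 3) (array([0.6172, 0.0238, 0.0459, 0.0028]), 88.3)
t (491, 201, 33, 7) (array([0.5598, 0.4379, 0.0386, 0.0075]), 88.3)
ears [[0.4881 0.144 ]
 [0.489  0.1734]
 [0.6014 0.1422]
 [0.6023 0.1715]]
tab top [[0.5243 0.1533]
 [0.5247 0.1667]
 [0.5615 0.1504]
 [0.5619 0.1642]]
```

Run:
```python
from h import *
from bench import ctrl
s=ctrl.get_state();go(s,(.543,.159,.062),(0.022,1))
```

```text
turn [-0.5 -0.2  0.2] shift [201. -29. -55.]
```

servo_tool:
  commands:
    - [[-0.5,0,0,30,-15,-30,87],[-0.5,0,0,80,-29,-55,87],[-0.5,0,0,130,-29,-55,87],[-0.5,0,0,175,-29,-55,87],[-0.5,0,0,201,-29,-55,87]]

```text
time: 2.02
position: [0.5354, 0.1669, 0.0586]
tool_rot: [-1.199, 1.219, 1.202]
ft_force: [0.8, -1.0, 0.8]
grip_width: 0.997
```

servo_tool:
  commands:
    - [[0,0,0,0,0,0,40],[0,0,0,0,0,0,12],[0,0,0,0,0,0,4],[0,0,0,0,0,0,4],[0,0,0,0,0,0,4]]
  newtons: 25

```text
time: 2.65
position: [0.5377, 0.1675, 0.0622]
tool_rot: [-1.2, 1.214, 1.199]
ft_force: [0.2, -0.0, -0.2]
grip_width: 0.519
```

servo_tool:
  commands:
    - [[0,0,0,0,0,0,4],[0,0,0,0,0,0,4],[0,0,0,0,0,0,4],[0,0,0,0,0,0,4],[0,0,0,0,0,0,4]]

```text
time: 3.28
position: [0.5374, 0.1665, 0.0615]
tool_rot: [-1.2, 1.216, 1.199]
ft_force: [0.1, -2.0, 0.9]
grip_width: 0.136
```

servo_tool:
  commands:
    - [[0,0,0,0,0,0,4],[0,0,0,0,0,0,4],[0,0,0,0,0,0,4]]

```text
time: 3.65
position: [0.5374, 0.1673, 0.0615]
tool_rot: [-1.2, 1.215, 1.2]
ft_force: [-0.4, -2.2, 0.8]
grip_width: 0.135
```

servo_tool:
  commands:
    - [[0,0,0,0,0,-12,4],[0,0,0,0,0,-26,4],[0,0,0,0,0,-40,4],[0,0,0,0,0,-54,4],[0,0,0,0,0,-56,4]]

```text
time: 4.28
position: [0.5364, 0.1091, 0.0616]
tool_rot: [-1.199, 1.217, 1.198]
ft_force: [-0.8, 1.0, -1.0]
grip_width: 0.136
```

servo_tool:
  commands:
    - [[0,0,0,0,0,0,4],[0,0,0,0,0,0,25],[0,0,0,0,0,0,40],[0,0,0,0,0,0,50]]

```text
time: 4.78
position: [0.5369, 0.1118, 0.0617]
tool_rot: [-1.2, 1.214, 1.2]
ft_force: [-0.7, 0.7, -0.7]
grip_width: 0.392
```

servo_tool:
  commands:
    - [[0,0,0,0,0,0,60],[0,0,0,-40,0,0,80],[0,0,0,-100,0,0,87],[0,0,0,-160,0,0,87],[0,0,0,-200,40,0,87]]

```text
time: 5.4
position: [0.4985, 0.1117, 0.2646]
tool_rot: [-1.2, 1.213, 1.196]
ft_force: [-0.0, 1.3, -0.6]
grip_width: 0.949
```

Run:
```python
from h import *
from bench import vision,ctrl
s=ctrl.get_state();print(s["position"],s["time"])
for n in("wrist","side"):
    ci=vision.camera_info(n);im=np.ascontiguousarray(vision.get_image(n)[...,::-1]);cv2.imwrite(f"pics/{n}2.png",im)
    for nm,lo,hi,z in(("y",(20,80,120),(33,255,255),.052),("t",(0,90,90),(14,255,255),.042),("b",(105,130,60),(125,255,255),.05)):
        for c in blobs(im,lo,hi,150):
            r=rect(ci,c,z)
            if abs(r[0][0]-.52)<.1 and -.2<r[0][1]<.35:print(n,nm,cv2.boundingRect(c),r)
a=cv2.imread("pics/wrist2.png");b=cv2.imread("pics/side2.png")[90:290,200:520]
cv2.imwrite("pics/c2.png",np.vstack([a[:270],cv2.resize(b[:160],(640,320))]))
```

```text
[0.49846512 0.11173112 0.26462549] 5.4
wrist y (308, 152, 22, 108) (array([0.5396, 0.108 , 0.1325, 0.0259]), -0.9)
wrist t (0, 91, 283, 168) (array([ 0.5053, -0.0907,  0.3148,  0.2021]), 89.4)
wrist t (267, 0, 373, 163) (array([0.4412, 0.2587, 0.4186, 0.1557]), -76.2)
wrist t (235, 193, 66, 33) (array([0.5431, 0.0457, 0.0785, 0.0396]), -88.6)
wrist b (324, 149, 205, 111) (array([0.5407, 0.2314, 0.2334, 0.1365]), 89.4)
wrist b (202, 149, 112, 111) (array([0.5378, 0.0377, 0.1363, 0.1274]), -1.5)
side y (316, 164, 43, 23) (array([0.5435, 0.1149, 0.1349, 0.0956]), 0.6)
side t (336, 182, 16, 21) (array([0.5482, 0.0427, 0.0863, 0.0381]), 89.4)
side b (305, 129, 51, 46) (array([0.5432, 0.234 , 0.2261, 0.1352]), 88.8)
side b (316, 177, 53, 41) (array([0.5394, 0.0189, 0.1525, 0.1352]), 89.1)
```

View pics/c2.png

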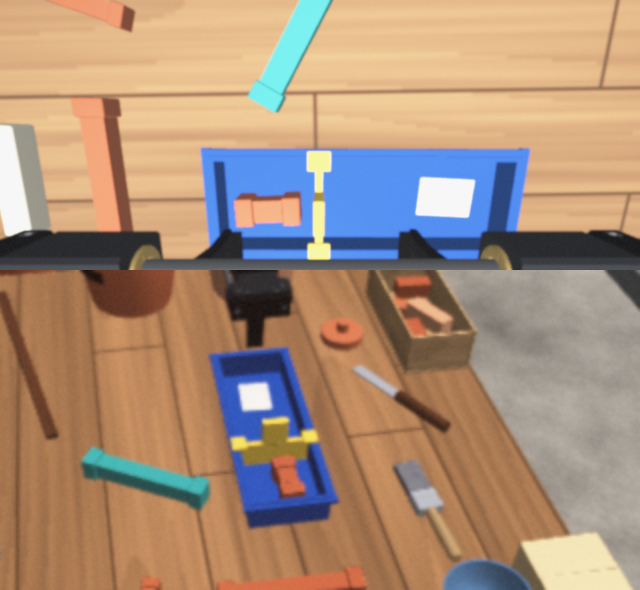

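The divider is now at ~y=0.110 (wrist column 319), clear of the short bar at (268,209). The empty bay with the label is at right. Next the long bar.

servo_tool:
  commands:
    - [[0,0,0,0,5,-50,87],[0,0,0,0,10,-110,87],[0,0,0,0,20,-170,87],[0,0,0,0,26,-225,87],[0,0,0,0,30,-265,87]]

```text
time: 6.12
position: [0.4625, -0.1556, 0.2609]
tool_rot: [-1.198, 1.216, 1.198]
ft_force: [1.4, 0.0, 0.6]
grip_width: 0.999
```

servo_tool:
  commands:
    - [[0,0,0,0,0,0,60],[0,0,0,0,0,0,60],[0,0,0,0,0,0,60]]

```text
time: 6.5
position: [0.4636, -0.1512, 0.2611]
tool_rot: [-1.201, 1.214, 1.202]
ft_force: [-0.7, -0.5, -0.1]
grip_width: 0.752
```

Run:
```python
from h import *
from bench import vision,ctrl
s=ctrl.get_state();print(s["position"],s["time"],s["grip_width"])
n="wrist"
ci=vision.camera_info(n);im=np.ascontiguousarray(vision.get_image(n)[...,::-1]);cv2.imwrite(f"pics/{n}3.png",im)
for c in blobs(im,(0,90,90),(14,255,255),150):
    r=rect(ci,c,.036)
    print(cv2.boundingRect(c),r)
```

```text
[ 0.46364267 -0.15122459  0.26108207] 6.5 0.7518627970652686
(159, 108, 481, 152) (array([ 0.4848, -0.0543,  0.5667,  0.1801]), -89.5)
(0, 0, 552, 63) (array([ 0.3095, -0.2014,  0.5864,  0.0607]), 89.4)
(0, 156, 127, 62) (array([ 0.4776, -0.4674,  0.1638,  0.0742]), -89.6)
(222, 291, 181, 42) (array([ 0.6433, -0.1691,  0.2453,  0.0608]), -84.5)
(573, 0, 67, 39) (array([0.3009, 0.1565, 0.0696, 0.0363]), -89.4)
(0, 118, 129, 20) (array([ 0.4077, -0.4484,  0.1502,  0.0214]), 89.4)
(0, 223, 127, 24) (array([ 0.539 , -0.4758,  0.1622,  0.0308]), 89.4)
(439, 218, 74, 34) (array([0.5443, 0.0417, 0.0908, 0.0431]), -89.1)
(155, 220, 56, 39) (array([ 0.5472, -0.326 ,  0.0687,  0.0495]), 87.2)
(0, 91, 97, 17) (array([ 0.3761, -0.4592,  0.1108,  0.0173]), 89.4)
```

View pics/wrist3.png

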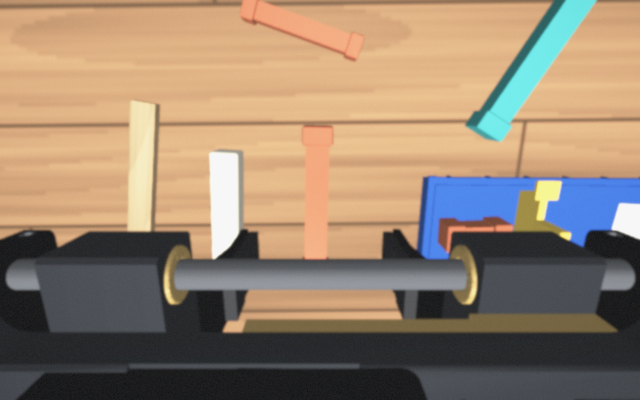

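Run:
```python
from h import *
from bench import vision,ctrl
s=ctrl.get_state()
ci=vision.camera_info("wrist")
im=cv2.imread("pics/wrist3.png");hs=cv2.cvtColor(im,cv2.COLOR_BGR2HSV)
m=cv2.inRange(hs,(5,100,200),(13,255,255))
for r in(128,132,138,160,200,220,245):
    c=np.where(m[r,280:360])[0]+280
    z=.036 if r<140 else .032
    if len(c):print(r,c.min(),c.max(),ray(ci,[(c.min(),r),(c.max()+1,r)],z).round(4)[:,:2].mean(0))
print("end",ray(ci,[(317,126)],.036))
go(s,(.508,-.152,.1),(.028,1))
```

```text
128 302 333 [ 0.41135 -0.15445]
132 301 333 [ 0.4159 -0.1551]
138 301 333 [ 0.4227  -0.15515]
160 304 343 [ 0.44905 -0.1477 ]
200 304 328 [ 0.4984  -0.15735]
220 304 327 [ 0.52435 -0.15835]
245 303 349 [ 0.5582  -0.14535]
end [[ 0.40908053 -0.15554318  0.036     ]]
turn [ 1.  0. -0.] shift [161. -44.  -0.]
```

Run:
```python
from h import *
from bench import ctrl
go(ctrl.get_state(),(.509,-.155,.008),(.029,1))
```

```text
turn [ 1.1  0.  -0. ] shift [253. -45.  -3.]
```

servo_tool:
  commands:
    - [[1,0,0,40,-25,-3,60],[1,0,0,90,-45,-3,60],[1,0,0,140,-45,-3,60],[1,0,0,180,-45,-3,60],[1,0,0,195,-45,-3,60]]

```text
time: 7.18
position: [0.5068, -0.155, 0.0641]
tool_rot: [-1.186, 1.226, 1.192]
ft_force: [-0.0, 0.2, 0.5]
grip_width: 0.687
```

servo_tool:
  commands:
    - [[0,0,0,0,0,0,60],[0,0,0,0,0,0,60]]

```text
time: 7.42
position: [0.5098, -0.1565, 0.0683]
tool_rot: [-1.189, 1.221, 1.185]
ft_force: [0.7, -0.3, -0.4]
grip_width: 0.69
```

Run:
```python
from h import *
from bench import ctrl
s=ctrl.get_state();print(s["position"]);go(s,(.509,-.155,.008),(.029,1))
```

```text
[ 0.50978164 -0.15647294  0.06825245]
turn [-0.  -0.   0.2] shift [60.  1.  1.]
```

servo_tool:
  commands:
    - [[0,0,0,30,0,1,60],[0,0,0,52,0,1,60],[0,0,0,58,0,1,60],[0,0,0,58,0,1,45],[0,0,0,58,0,1,20]]
  newtons: 30

```text
time: 8.05
position: [0.5094, -0.1556, 0.0099]
tool_rot: [-1.188, 1.221, 1.185]
ft_force: [-1.1, 0.3, -0.2]
grip_width: 0.547
```

servo_tool:
  commands:
    - [[0,0,0,0,0,0,15],[0,0,0,0,0,0,15],[0,0,0,0,0,0,15],[0,0,0,0,0,0,15],[0,0,0,0,0,0,15]]

```text
time: 8.68
position: [0.5088, -0.1557, 0.0091]
tool_rot: [-1.188, 1.223, 1.186]
ft_force: [-0.9, -0.2, 6.4]
grip_width: 0.318
```

servo_tool:
  commands:
    - [[0,0,0,0,0,0,15],[0,0,0,0,0,0,15]]

```text
time: 8.93
position: [0.5088, -0.1557, 0.0091]
tool_rot: [-1.188, 1.223, 1.186]
ft_force: [-1.2, -1.4, 5.1]
grip_width: 0.318
```

servo_tool:
  commands:
    - [[0,0,0,-15,0,0,15],[0,0,0,-40,0,0,15],[0,0,0,-80,0,0,15],[0,0,0,-130,0,0,15],[0,0,0,-170,0,0,15]]

```text
time: 9.55
position: [0.5079, -0.1551, 0.1804]
tool_rot: [-1.187, 1.223, 1.187]
ft_force: [0.5, 0.3, -3.4]
grip_width: 0.318
```

Run:
```python
from h import *
from bench import ctrl
s=ctrl.get_state();print(s["position"],s["joint_positions"].round(2),s["grip_width"],s["ft_force"]);print(R.from_rotvec(s["tool_rot"]).as_matrix().round(3))
go(s,(.5435,.226,.18),(1,-.022))
```

```text
[ 0.50791417 -0.15514798  0.1803984 ] [-0.46  0.1   0.76  1.83 -0.08  1.24  1.86] 0.3184725678957612 [ 0.53017339  0.34718054 -3.38240886]
[[ 0.    -1.     0.03 ]
 [ 0.001  0.03   1.   ]
 [-1.    -0.     0.001]]
turn [89.5  0.  -0. ] shift [  1. -24. 382.]
```

servo_tool:
  commands:
    - [[10,0,0,0,-2,35,15],[20,0,0,0,-5,75,15],[30,0,0,0,-8,120,15],[40,0,0,0,-10,165,15],[50,0,0,0,-12,205,15]]

```text
time: 10.18
position: [0.5255, 0.0511, 0.1784]
tool_rot: [-0.519, 1.509, 0.52]
ft_force: [0.4, -0.0, -2.4]
grip_width: 0.324
```

Run:
```python
from h import *
from bench import ctrl
s=ctrl.get_state();print(s["position"],s["joint_positions"].round(2),s["grip_width"])
go(s,(.5435,.226,.18),(1,-.022))
```

```text
[0.52554242 0.05111877 0.1784224 ] [-0.74  0.09  0.63  1.83 -0.06  1.24  0.57] 0.3242077456306374
turn [39.3 -0.1 -0. ] shift [ -2. 127. 122.]
```

servo_tool:
  commands:
    - [[10,0,0,0,30,28,15],[20,0,0,0,62,60,15],[30,0,0,0,95,92,15],[39,0,0,0,120,116,15],[39,0,0,0,127,122,15]]

```text
time: 10.8
position: [0.5421, 0.2278, 0.1779]
tool_rot: [0.006, 1.573, -0.007]
ft_force: [0.2, 1.1, -2.9]
grip_width: 0.32
```

servo_tool:
  commands:
    - [[0,0,0,0,0,0,15],[0,0,0,0,0,0,15]]

```text
time: 11.05
position: [0.5437, 0.2224, 0.1786]
tool_rot: [0.011, 1.571, -0.012]
ft_force: [-0.2, -0.8, -4.1]
grip_width: 0.32
```

Run:
```python
from h import *
from bench import ctrl,vision
s=ctrl.get_state();print(s["position"],s["joint_positions"].round(2),s["grip_width"])
go(s,(.5435,.226,.1),(1,-.022))
n=0
ims=[np.ascontiguousarray(vision.get_image(k)[...,::-1]) for k in("wrist","side","top")]
cv2.imwrite("pics/c4.png",np.vstack([ims[0][:,:][40:300],np.hstack([cv2.resize(ims[1][80:240,220:420],(320,256)),cv2.resize(ims[2][100:228,150:310],(320,256))])]))
```

```text
[0.54365603 0.22236143 0.17859166] [-0.93  0.23  0.58  1.69 -0.13  1.26 -0.34] 0.3204034953348426
turn [ 0.4 -0.   0.1] shift [79.  4. -0.]
```

View pics/c4.png

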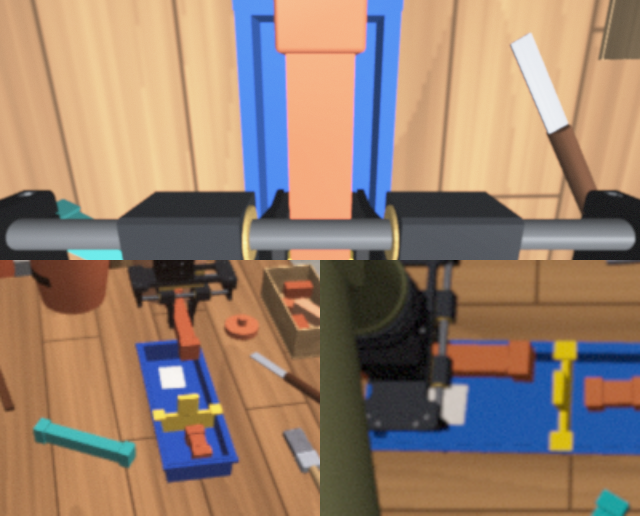

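Run:
```python
from h import *
from bench import vision
ci=vision.camera_info("top")
print("bar end",ray(ci,[(256,149)],.2055),"divider",ray(ci,[(271.5,110),(271.5,160)],.052), "tote far rim L side",ray(ci,[(150+50/2+.5,142)],.05))
w=vision.camera_info("wrist");print(w["pose"][:3,3],ray(w,[(275,91),(366,91),(287,140),(355,140)],.2015), "tote inner end L/R top",ray(w,[(252,54),(382,54)],.05))
```

```text
bar end [[0.53979699 0.11894333 0.2055    ]] divider [[0.68465167 0.11438391 0.052     ]
 [0.55734214 0.11084244 0.052     ]] tote far rim L side [[0.60380472 0.3491206  0.05      ]]
[0.54484269 0.29210533 0.34104756] [[0.52668767 0.30038788 0.2015    ]
 [0.56345962 0.2998277  0.2015    ]
 [0.53073281 0.2807673  0.2015    ]
 [0.55925429 0.2803349  0.2015    ]] tote inner end L/R top [[0.48957134 0.33852454 0.05      ]
 [0.59618887 0.33689481 0.05      ]]
```

servo_tool:
  commands:
    - [[0.4,0,0,15,5,0,15],[0.4,0,0,45,6,0,15],[0.4,0,0,75,6,0,15],[0.4,0,0,95,6,0,15],[0.4,0,0,100,6,0,15]]

```text
time: 11.82
position: [0.5426, 0.2301, 0.0767]
tool_rot: [0.014, 1.573, -0.017]
ft_force: [-0.2, 0.5, -3.3]
grip_width: 0.316
```

servo_tool:
  commands:
    - [[0,0,0,0,0,0,15],[0,0,0,0,0,0,15]]

```text
time: 12.08
position: [0.5447, 0.2309, 0.0798]
tool_rot: [0.016, 1.569, -0.015]
ft_force: [0.9, 0.4, -2.8]
grip_width: 0.319
```

Run:
```python
from h import *
from bench import ctrl,vision
s=ctrl.get_state();print(s["position"],s["grip_width"])
go(s,(.5435,.228,.0165),(1,-.022))
ims=[np.ascontiguousarray(vision.get_image(k)[...,::-1]) for k in("wrist","side","top")]
cv2.imwrite("pics/c5.png",np.vstack([ims[0][:,:][0:260],np.hstack([cv2.resize(ims[1][80:240,220:420],(320,256)),cv2.resize(ims[2][100:228,150:310],(320,256))])]))
```

```text
[0.54466009 0.23085298 0.07979116] 0.3186466554679323
turn [ 0.1  0.1 -0.1] shift [63. -3. -1.]
```

View pics/c5.png

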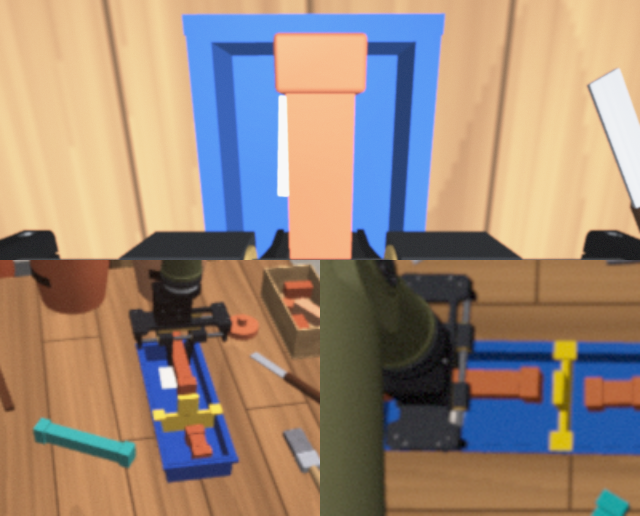

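Run:
```python
from h import *
from bench import vision
ci=vision.camera_info("top")
print("bar end",ray(ci,[(260.5,161)],.1067),"divider face",ray(ci,[(269,161),(274,161)],.052))
w=vision.camera_info("wrist");print("bar far end",ray(w,[(275,34),(366,34)],.1067), "rim inner/outer",ray(w,[(320,43),(320,15)],.05),ray(w,[(320,54)],.006))
```

```text
bar end [[0.54047816 0.12727015 0.1067    ]] divider face [[0.55486053 0.11683557 0.052     ]
 [0.55484343 0.1047128  0.052     ]]
bar far end [[0.52920313 0.32836241 0.1067    ]
 [0.56336445 0.32767626 0.1067    ]] rim inner/outer [[0.54628169 0.3354667  0.05      ]
 [0.546556   0.34899062 0.05      ]] [[0.54633964 0.33693558 0.006     ]]
```

servo_tool:
  commands:
    - [[0,0,0,15,-2,-1,15],[0,0,0,32,-2,-1,15],[0,0,0,45,-2,-1,15],[0,0,0,54,-2,-1,15],[0,0,0,58,-2,-1,15]]

```text
time: 12.85
position: [0.5423, 0.2283, 0.0196]
tool_rot: [0.015, 1.572, -0.016]
ft_force: [0.3, 0.6, -3.9]
grip_width: 0.324
```

servo_tool:
  commands:
    - [[0,0,0,0,0,0,15],[0,0,0,0,0,0,15]]

```text
time: 13.1
position: [0.5431, 0.2287, 0.0211]
tool_rot: [0.016, 1.57, -0.015]
ft_force: [0.4, -0.3, -2.8]
grip_width: 0.321
```

Not yet in contact; about 5 mm to go, in small steps.

servo_tool:
  commands:
    - [[0,0,0,2,0,0,15],[0,0,0,3,0,0,15],[0,0,0,4,0,0,15],[0,0,0,5,0,0,15],[0,0,0,5,0,0,15]]

```text
time: 13.72
position: [0.5426, 0.2285, 0.0155]
tool_rot: [0.015, 1.571, -0.015]
ft_force: [0.8, -0.1, -2.6]
grip_width: 0.32
```

servo_tool:
  commands:
    - [[0,0,0,1,0,0,15],[0,0,0,1.5,0,0,15],[0,0,0,1.5,0,0,15]]

```text
time: 14.1
position: [0.5428, 0.2286, 0.0151]
tool_rot: [0.016, 1.571, -0.015]
ft_force: [-3.2, -1.0, 5.6]
grip_width: 0.314
```

Contact (force z went from −2.6 to +5.6 N). I release slightly, staying clear of the walls, and withdraw.

servo_tool:
  commands:
    - [[0,0,0,0,0,0,35],[0,0,0,0,0,0,45],[0,0,0,0,0,0,50],[0,0,0,0,0,0,50],[0,0,0,0,0,0,50]]

```text
time: 14.72
position: [0.5427, 0.2285, 0.014]
tool_rot: [0.015, 1.571, -0.015]
ft_force: [-1.0, 0.3, 0.1]
grip_width: 0.569
```

servo_tool:
  commands:
    - [[0,0,0,-10,0,0,50],[0,0,0,-30,0,0,50],[0,0,0,-70,0,0,50],[0,0,0,-120,0,0,50],[0,0,0,-180,0,0,50]]

```text
time: 15.35
position: [0.5423, 0.2282, 0.1967]
tool_rot: [0.016, 1.571, -0.016]
ft_force: [-0.0, 0.6, -0.4]
grip_width: 0.571
```

servo_tool:
  commands:
    - [[0,0,0,-20,50,0,50],[0,0,0,-20,100,0,50],[0,0,0,-20,140,-20,50],[0,0,0,-20,150,-50,50],[0,0,0,-20,150,-50,50]]

```text
time: 15.98
position: [0.4933, 0.3819, 0.2156]
tool_rot: [0.013, 1.571, -0.01]
ft_force: [-0.1, -0.5, -0.7]
grip_width: 0.576
```

Run:
```python
from h import *
from bench import ctrl,vision
s=ctrl.get_state();print(s["position"],s["grip_width"],s["ft_force"],s["time"])
ims=[np.ascontiguousarray(vision.get_image(k)[...,::-1]) for k in("side","top")]
for n,im in zip(("side","top"),ims):
    ci=vision.camera_info(n)
    for k,z in(("terra",.042),("blue",.05),("yellow",.052)):
        for c in blobs(im,*COL[k]):
            r=rect(ci,c,z)
            if .45<r[0][0]<.63 and -.03<r[0][1]<.4:print(n,k,cv2.boundingRect(c),r)
cv2.imwrite("pics/c6.png",np.vstack([cv2.resize(ims[0][100:230,240:440],(600,390)),cv2.resize(ims[1][130:205,140:340],(560,210))[:, :].copy() if 0 else cv2.copyMakeBorder(cv2.resize(ims[1][130:200,140:340],(600,210)),0,0,0,0,0)]))
```

```text
[0.49327608 0.38194806 0.21558104] 0.5762377607621807 [-0.12447551 -0.47182147 -0.68199532] 15.975
side terra (321, 136, 16, 36) (array([0.5438, 0.2338, 0.1815, 0.0309]), 88.5)
side terra (336, 183, 16, 20) (array([0.5488, 0.0423, 0.0821, 0.0352]), 87.8)
side blue (317, 177, 51, 40) (array([0.5394, 0.0199, 0.1502, 0.1336]), 88.9)
side blue (306, 129, 50, 46) (array([0.5433, 0.2338, 0.2248, 0.1336]), 88.9)
side yellow (316, 165, 43, 21) (array([0.5443, 0.1065, 0.1196, 0.0999]), 35.0)
top terra (184, 161, 81, 15) (array([0.5401, 0.2287, 0.1983, 0.0328]), 89.1)
top terra (283, 159, 32, 14) (array([0.5458, 0.0463, 0.0757, 0.0326]), -89.4)
top blue (171, 140, 99, 56) (array([0.5398, 0.2345, 0.2319, 0.1352]), 89.1)
top blue (276, 142, 52, 55) (array([0.5362, 0.038 , 0.1336, 0.1228]), -0.2)
top yellow (266, 140, 12, 33) (array([0.5676, 0.1111, 0.0805, 0.0248]), -1.6)
top yellow (266, 175, 10, 20) (array([0.4969, 0.1116, 0.0466, 0.0216]), 1.5)
```

View pics/c6.png

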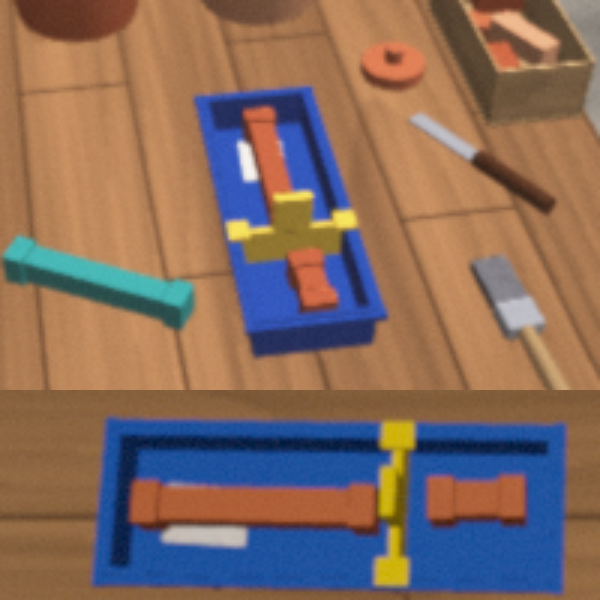

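Both bars lie flat and lengthwise, one each side of the divider: long bar at y≈0.228 with length 0.198 at 89.1°, divider at 0.111, short bar at 0.046. The robot is clear of everything, so I hand in.

```bash
python3 -c "
from bench import close_job
print(close_job())"
```

```text
the job is handed in; nothing more can be done
None
```

The job is handed in. I slid the divider about 55 mm towards the short bar. Then I gripped the long terracotta bar at its middle, turned it 90° and lowered it until the force reading showed contact. I let go there and withdrew, at about 16 s of the 51 s allowed.

My last checks, from the top and side pictures:
- **Long bar:** flat in the empty bay, with its centre about 117 mm from the divider (90 mm required). It lies within about 1° of the tote's length.
- **Short bar:** on its own side of the divider, about 65 mm away (35 mm required), and within about 2° of lengthwise.
- **Divider:** about 51 mm from the tote's middle (29 mm required).
- **Robot:** clear of everything, with only sensor-noise forces.

Three measurements disagreed, none of them enough to matter here:
- The tote's rim measured about 11 mm larger than stated, both lengthwise and across.
- The first wrist-camera reading of the divider was about 6 to 8 mm off the top camera and the grip position. The later wrist reading was about 3 mm off.
- The side view showed the long bar as 0.18 m long because the divider partly hid it.

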